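Charge the finishing machine with ceramic pellets

TASK

Take the hand scoop, lever the finishing machine's cover well open with the scoop's front lip, then scoop all five ceramic pellets out of the bin and tip them into the machine's tub (in one or more goes). Keep the gripper itself off the cover and the pellets, leave the other things on the bench where they are, and finally set the scoop down flat on the bench, with the cover left open.

Things in the scene. Friction and masses are not known exactly. Their poses are not given: they have to be found in the camera images.
- scoop: Hand scoop, 0.2 kg: flat-bottomed aluminium pan 112 long (x), 109 wide (y), sheet 2 to 2.5 thick; back and side walls 39 high (sides 22 over the front 30), open at the front (+x). Origin: centre of the pan's underside; z up. A wooden bar grip on a post at the back runs along x above the pan: 18 wide, 34 high, x = -57 to +36, centre line 80 above the underside.
- scoop_grip (a point): Point on the centre line of the scoop's bar grip, 5 behind the origin and 80 above it. The bar's flat sides can be pinched with the gripper upright or leaning fore or aft.
- scoop_lip (a point): Middle of the scoop's thin (2) front edge, underside, 55 ahead of the origin.
- scoop_pan (a point): Centre of the pan's inner floor.
- bin: Grey plastic supply bin, open on top, fixed to the bench: outside 340 (x) by 134 (y) by 60 high, walls and floor 5 thick. Origin: centre of its underside. Its +x end is a scooping ramp: flat floor up to x = +105, then a smooth slope rising 50 over 60 to the end wall. The pellets lie on the flat from x = -35 to +105; the -x end starts empty, just long enough to lower the scoop in.
- tub: Small finishing machine, fixed to the bench: base 190 (x) by 200 (y) by 30 high and on it an open square tub 170 (x) by 180 (y) outside, walls 5, inner floor 35 and rim 110 above the bench. A flat hinged cover lies on it. Origin: centre of the base's underside; the hinge is at its +x rim.
- cover (a joint): Angle of the cover (rad): 0 shut, grows to 2.2 as its front edge swings up and over. A stiff hinge (about 0.2 N m): it stays where it is left. It starts shut or a little ajar.
- cover_hinge (a point): On the hinge line of the cover (middle), level with the cover's underside: 85 in +x from the tub's origin and 112 above the bench. The hinge line runs along the tub's y.
- cover_edge (a point): Middle of the cover's free front edge, underside, 205 from the hinge line; the aluminium cover is 6 thick, 184 wide, and when shut overhangs the tub's front wall by 35, with free space under the overhang.
- pellet0: A white ceramic pellet, origin at its centre: a stubby cylinder 32 across and 32 long with both ends chamfered by 7, smooth glazed and slippery (friction about 0.14), 40 g. Starts lying on the bin's floor.
- pellet1: A white ceramic pellet, origin at its centre: a stubby cylinder 32 across and 32 long with both ends chamfered by 7, smooth glazed and slippery (friction about 0.14), 40 g. Starts standing on the bin's floor.
- pellet2: A white ceramic pellet, origin at its centre: a stubby cylinder 32 across and 32 long with both ends chamfered by 7, smooth glazed and slippery (friction about 0.14), 40 g. Starts lying on the bin's floor.
- pellet3: A white ceramic pellet, origin at its centre: a stubby cylinder 32 across and 32 long with both ends chamfered by 7, smooth glazed and slippery (friction about 0.14), 40 g. Starts lying on the bin's floor.
- pellet4: A white ceramic pellet, origin at its centre: a stubby cylinder 32 across and 32 long with both ends chamfered by 7, smooth glazed and slippery (friction about 0.14), 40 g. Starts standing on the bin's floor.
- bottle: Bystander: white plastic bottle, 80 across, 200 high. Origin: centre of its underside.
- mug: Bystander: white mug, 80 across, 90 high, handle at its +y. Origin: centre of its underside.
- tin: Bystander: closed tin, 100 across, 85 high. Origin: centre of its underside.
- tape: Bystander: roll of tape lying flat, 100 across, 45 high. Origin: centre of its underside.

How it is judged:
By the outcome, as a careful person would: the job done as asked, in the order asked, and still so for the second after the job is handed in, with the robot touching nothing.
It also fails if it takes over 72 s, if anything falls off the work surface, if the arm or the gripper's body presses on something with over 40 N, if the wrist force passes 120 N, or if a joint passes its speed limit or range.

ROBOT

A 6-joint arm with a two-finger parallel gripper is mounted at the origin on the work surface. World frame = base frame: x ahead of the robot, y to its left, z up, the work surface at z = 0. Lengths are in m, angles in rad, forces in N, time in s.
With the tool pointing down it reaches from about 0.35 to 0.875 m from the base axis. Payload 15.5 kg.
Tool frame: the origin (TCP) lies midway between the tips of the shut fingers; the grasp point (between the pads) lies 19 mm behind it (pinch_z is the distance from the TCP to the grasp point, in m); z points along the fingers, y is the line along which they close (so a half turn about z gives the same grasp; the last joint's range is limited). The gripper opens to 85 mm and grips with 20 to 120 N. Pads are 22 mm wide; open, the fingers measure 114 mm over their backs; the gripper's body (76 mm by 85 mm) begins 54 mm behind the grasp point. The pads swing forward as they close: fully open they stand 13 mm farther back than shut.
Start: joints at [1.155, 0.494, 1.345, -0, 1.302, -0.096], TCP at [0.196, 0.593, 0.231] pointing down, gripper open.
Joint ranges: [-2.91, 2.91], [-0.82, 2.16], [0.22, 2.67], [-1.22, 4.37], [0.12, 2.79], [-3.08, 3.08]. Speed limits (rad/s): [1.89, 1.89, 2.57, 3.01, 3.01, 3.01].

INTERFACE

Orientations are given as a 3x3 rotation matrix whose columns are the frame's x, y, z axes.
In Python, from bench import sense, grab_frame, job_done, recognise, tip_of, pinch_z gives the robot as it stands.
- The arm moves only by the tool move_arm, never from a script. Its arguments are lists of equal length, an entry for each row: "turn": the turn, a rotation vector about the tool's x, y, z in rad, a list of three; "dp": the shift along the tool's x, y, z in m, a list of three; "jaw": the opening, from -1 (shut) to 1 (fully open). A call has 1 to 10 rows; each row is the pose to reach, as a shift and turn from the pose commanded when the call began, along the tool's axes at that moment; what a row does not reach only later rows make up. A row lasts 1/12 s, in which the tool goes at most 41.7 mm and 7.16 degrees, less where a joint would pass 70% of its speed; a pose out of reach is approached as far as the arm can. A call with a gripper value outside its range is refused whole. The fingers move at their own pace and stop on an object; the grip force is fixed at half the most. Time passes only in rows, so rows that repeat a pose let the fingers close. It gives the time, the measured TCP pose, the force, the opening and the grip force at its end, in the units of the state.
- sense(): the state, without advancing time (a new reading comes with each control period).
- grab_frame(name): name is "side" or "top"; returns a dict with "pixels" (420x560x3 uint8, blue, green, red), "fx", "fy", "cx", "cy" (pixels), "R" (3x3) and "t" (3): a world point X has camera coordinates R X + t. Camera axes: x right, y down, z forward; pixel columns grow to the right and rows downward; lengths in m; the calibration is good to about 2 mm. A picture is of the moment at which its call begins. There is no depth.
- job_done(): hands the job in; it is judged then, once.
Trained networks look in the newest picture that a camera, given by its name, has taken for a name from the list of things; names that differ only in an ending like _2 or _b are one class to them, and where a whole thing is asked for, a point or a joint stands for the part that bears it (a point fixed in the world has none). Each returns a list of dicts, best first, with "p" (0 to 1); they miss things now and then, are a little off and sometimes report something else, mostly with a low value. They report only what shows in the picture. A call takes as long as a camera call.
- recognise(camera, thing): "centre" ([column, row] in pixels, amid what is visible of it).
- tip_of(camera, thing): "centre" ([column, row] in pixels: a listed point, or the origin of a listed thing).
The state is a dict: "time_s": time; "joints": joint angles; "qvel": joint speeds; "joint_efforts": joint torques, N m; "ee_pos": TCP position; "ee_rot": TCP orientation; "ft_force": force on the tool from outside, world axes, zero at the start; "ft_torque": the same for the moment, N m; "gripper_width": finger opening in m; "gripper_force": force on a finger pad.
Only numpy, scipy, OpenCV 4.12 (cv2) and the standard library are available. Lean on these libraries where they do the work, as an engineer would, in place of code of your own. Each camera call takes 0.05 s, during which the arm holds its last target. There are 200 camera calls.

## Working session

There is one attempt and no reset: what is moved stays moved. The work goes in short steps, Python scripts to look and compute and a tool call to move; the robot and the scene stay as the last step left them, time stands still between calls to the robot, and variables do not carry over. Pictures are saved under pics/ and viewed, at most 13 in all, crops included, and the job is handed in when it is done.

Besides the shell and the picture viewer there is one more tool, called after "Request:" as name(argument=value, ...) on one line, values as JSON. move_arm: Moves the arm, as the interface text tells. Its arguments: {"type":"object","properties":{"turn":{"type":"array","items":{"type":"array","items":{"type":"number"}}},"dp":{"type":"array","items":{"type":"array","items":{"type":"number"}}},"jaw":{"type":"array","items":{"type":"number"}}},"required":["turn","dp","jaw"]}

```bash
ls; mkdir -p pics; python3 - <<'E'
from bench import *
import cv2
s=sense();print(s['time_s'],s['ee_pos'],s['ee_rot'],s['ft_force'],s['gripper_width'],pinch_z)
for c in('side','top'):
    f=grab_frame(c);cv2.imwrite(f'pics/{c}0.png',f['pixels'])
    print(c,f['fx'],f['fy'],f['cx'],f['cy'],f['R'],f['t'])
    for n in ['scoop','scoop_grip','scoop_lip','scoop_pan','bin','tub','cover_hinge','cover_edge','pellet0','bottle','mug','tin','tape']:
        print(n,[(round(d['p'],2),[round(float(v),1) for v in d['centre']]) for d in tip_of(c,n)][:6])
E
```

```text
pics
0.0 [0.19631211 0.59300331 0.23069202] [[-9.49301566e-01  3.14366480e-01 -5.03837587e-04]
 [ 3.14366854e-01  9.49300953e-01 -1.08684676e-03]
 [ 1.36625312e-04 -1.19013517e-03 -9.99999282e-01]] [-0.60563377  0.56854403 -0.17341628] 0.0853205968869105 0.0187
side 472.81736078565507 472.81736078565507 284.3577816512134 206.8819228359779 [[-0.82275947 -0.5681773  -0.01553762]
 [-0.41824089  0.62369977 -0.66035835]
 [ 0.38489143 -0.53681762 -0.75078987]] [0.50633904 0.29563761 1.13093364]
scoop [(0.67, [307.1, 231.0])]
scoop_grip [(0.59, [309.9, 212.6])]
scoop_lip [(0.55, [289.6, 234.8])]
scoop_pan [(0.93, [309.5, 231.5]), (0.24, [181.0, 358.8])]
bin [(0.68, [267.4, 310.5]), (0.6, [260.1, 186.5]), (0.56, [361.3, 178.4]), (0.49, [311.0, 230.5])]
tub [(0.96, [364.1, 177.0])]
cover_hinge [(0.71, [403.0, 146.7]), (0.64, [342.3, 139.1]), (0.4, [265.6, 282.6])]
cover_edge [(0.75, [404.5, 167.7])]
pellet0 [(0.67, [244.4, 300.6]), (0.59, [275.0, 290.3]), (0.53, [263.9, 281.7]), (0.47, [260.0, 306.6]), (0.41, [248.5, 275.8])]
bottle [(0.79, [260.7, 188.2])]
mug [(0.63, [225.5, 212.6])]
tin [(
[... 204 characters left out ...]
896645e-03 -1.08047417e-01]
 [ 1.08045510e-01 -9.59202809e-04 -9.94145486e-01]] [0.01087897 0.58637409 1.2443955 ]
scoop [(0.91, [286.2, 225.0]), (0.7, [179.3, 222.9]), (0.62, [307.0, 154.1])]
scoop_grip [(0.8, [286.1, 225.5])]
scoop_lip [(0.55, [274.3, 208.0]), (0.27, [180.4, 226.1])]
scoop_pan [(0.94, [284.6, 230.1])]
bin [(0.94, [193.3, 240.2])]
tub [(0.92, [380.9, 238.2])]
cover_hinge [(0.71, [390.4, 202.0])]
cover_edge [(0.77, [390.7, 287.4])]
pellet0 [(0.66, [202.0, 247.3]), (0.65, [182.5, 245.1]), (0.63, [206.3, 228.1]), (0.5, [207.8, 213.6]), (0.41, [178.1, 227.8])]
bottle [(0.19, [178.5, 225.1])]
mug [(0.55, [256.9, 145.6]), (0.2, [190.1, 239.7])]
tin []
tape [(0.8, [113.0, 217.9])]
```

```bash
python3 - <<'E'
import cv2
a=cv2.imread('pics/top0.png')[110:310,80:460];cv2.imwrite('pics/top0c.png',cv2.resize(a,None,fx=2.1,fy=2.1,interpolation=cv2.INTER_CUBIC))
E
```

```text
(no output)
```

View pics/top0c.png

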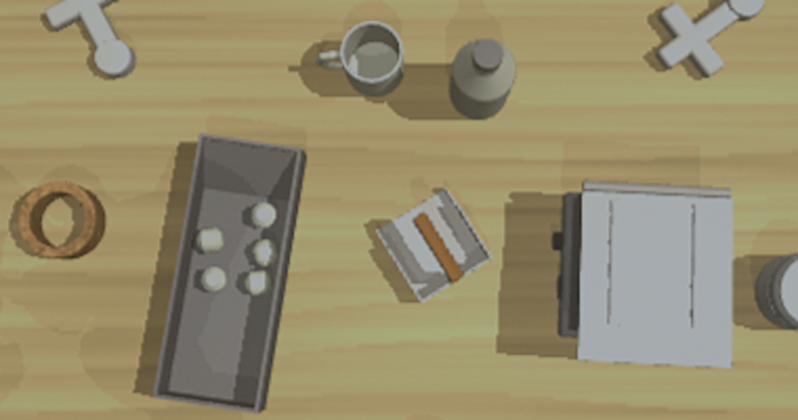

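View pics/side0.png

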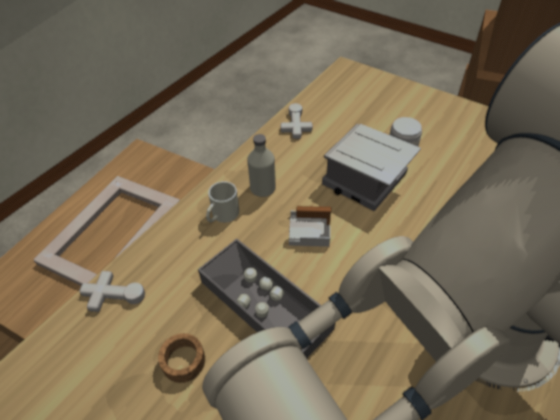

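The top view shows the bin at left with its ramp end up (+x) and the five pellets near crop (210–265, 215–285). The scoop is in the middle with its front to the upper left, and the covered tub is at right with the hinge at the top. I'll fit poses from the corners and draw the models over the picture to check.

```bash
cat > h.py <<'E'
import numpy as np, cv2
from scipy.optimize import least_squares
from scipy.spatial.transform import Rotation as Ro
def proj(f,X):
    c=np.atleast_2d(X)@np.array(f['R']).T+np.array(f['t'])
    return np.c_[f['fx']*c[:,0]/c[:,2]+f['cx'],f['fy']*c[:,1]/c[:,2]+f['cy']]
def ray(f,uv,z):
    R=np.array(f['R']);C=-R.T@np.array(f['t'])
    d=R.T@np.array([(uv[0]-f['cx'])/f['fx'],(uv[1]-f['cy'])/f['fy'],1]);return C+d*(z-C[2])/d[2]
def W(p,L,z0=0):  # planar pose x,y,yaw
    c,s=np.cos(p[2]),np.sin(p[2]);L=np.atleast_2d(L)
    return np.c_[p[0]+c*L[:,0]-s*L[:,1],p[1]+s*L[:,0]+c*L[:,1],z0+L[:,2]]
def fit(obs,p0): # obs: list (frame, local Nx3, uv Nx2)
    r=least_squares(lambda p:np.concatenate([(proj(f,W(p,L))-uv).ravel() for f,L,uv in obs]),p0,loss='soft_l1')
    return r.x,np.sqrt(np.mean(r.fun**2))
def box(x,y,z): return np.array([[x[0],y[0],z],[x[0],y[1],z],[x[1],y[1],z],[x[1],y[0],z]],float)
def cov(th): # cover underside corners, tub frame, hinge->edge
    r=np.array([0,205.]);return np.array([[85-q*np.cos(th),y,112+q*np.sin(th)] for q,y in((205,-92),(205,92),(0,92),(0,-92))])/1e3
E
python3 - <<'E'
from h import *; from bench import *
f=grab_frame('top');g=grab_frame('side')
C=lambda a:np.array(a,float)/2.1+[80,110]
bu=C([[156,398],[262,410],[305,150],[200,135]])  # -x left(+y), -x right
Lb=np.array([[-170,67,60],[-170,-67,60],[170,-67,60],[170,67,60]])/1e3
b,e=fit([(f,Lb,bu)],[.5,.2,0]);print('bin',b,e)
def tr(p):
    L=np.array([[-120,92,118],[-120,-92,118],[85,-92,118],[85,92,118]])/1e3
    return L
cu=C([[578,360],[732,367],[731,195],[583,190]])
t,e=fit([(f,tr(0),cu)],[.55,-.2,0]);print('tub',t,e)
Ls=np.array([[57,54.5,22],[57,-54.5,22],[-55,-54.5,39],[-55,54.5,39]])/1e3
su=C([[375,228],[440,190],[490,258],[423,300]])
s,e=fit([(f,Ls,su)],[.5,0,.6]);print('scoop corners',s,e)
Lp=np.array([[-5,0,80],[55,0,0],[0,0,2.5]])/1e3
s2,e=fit([(f,Lp,np.array([[286.1,225.5],[274.3,208],[284.6,230.1]])),(g,Lp,np.array([[309.9,212.6],[289.6,234.8],[309.5,231.5]]))],s);print('scoop tips',s2,e)
for n,uv in(('b',C([[420,215]])),('b',C([[455,280]]))): print('bar end',ray(f,uv[0],.097))
im={0:f['pixels'].copy(),1:g['pixels'].copy()}
S=3
for k,F in((0,f),(1,g)):
    I=cv2.resize(im[k],None,fx=S,fy=S,interpolation=cv2.INTER_CUBIC)
    def pl(X,c): cv2.polylines(I,[np.int32((proj(F,X)+.5)*S)],True,c,1)
    pl(W(b,box((-.17,.17),(-.067,.067),.06)),(0,255,0));pl(W(b,box((-.165,.105),(-.062,.062),.005)),(0,255,255))
    pl(W(t,cov(0)),(0,0,255));pl(W(t,box((-.085,.085),(-.09,.09),.11)),(255,0,0));pl(W(t,box((-.095,.095),(-.1,.1),0)),(0,255,255))
    for q,c in((s,(0,255,0)),(s2,(0,0,255))):
        pl(W(q,box((-.057,.055),(-.0545,.0545),0)),c);pl(W(q,box((-.057,.036),(-.009,.009),.097)),c)
    cv2.imwrite(f'pics/ov{k}.png',I[330:930,300:1280][:600,:1000] if k==0 else I[360:1080,540:1340])
I=cv2.imread('pics/ov0.png');print(I.shape);cv2.imwrite('pics/ov0.png',cv2.resize(I,(800,int(I.shape[0]*800/I.shape[1]))))
I=cv2.imread('pics/ov1.png')[:600];cv2.imwrite('pics/ov1.png',I)
E
```

```text
bin [ 0.49938266  0.25203377 -0.14461036] 0.8184430738559499
tub [ 0.50657209 -0.2746747  -0.04072171] 0.427449410155516
scoop corners [ 0.53615072 -0.00435502  0.56403137] 1.2345879214700393
scoop tips [ 0.53490267 -0.00194856  0.59430385] 1.6519531070323925
bar end [0.56749894 0.0117037  0.097     ]
bar end [ 0.48693483 -0.03124476  0.097     ]
(600, 980, 3)
```

View pics/ov0.png

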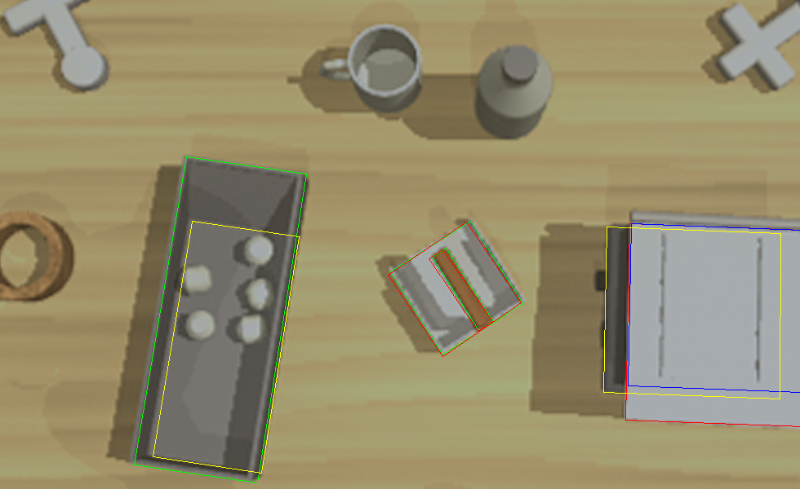

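View pics/ov1.png

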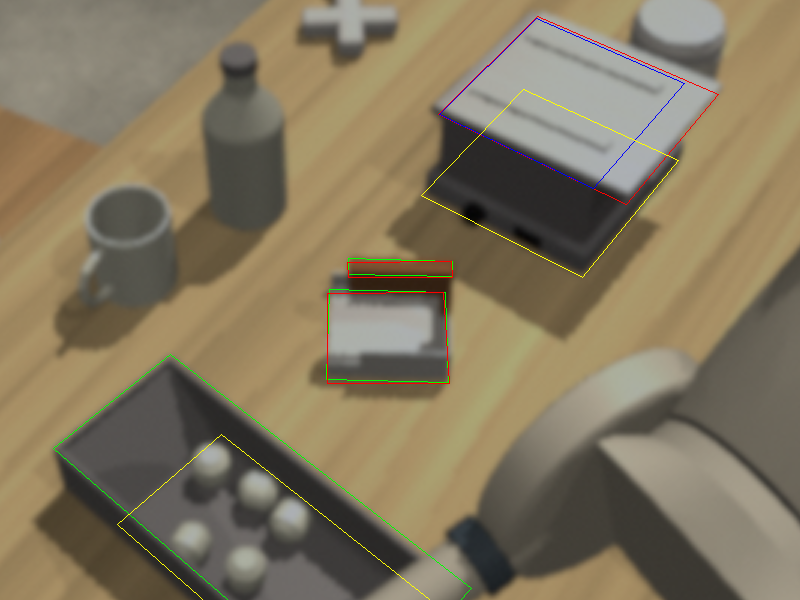

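The overlays match the scoop, bin and cover, and the cover looks shut. Next I'll compute the approach to the grip.

```bash
cat >> h.py <<'E'
BIN=[.4994,.2520,-.1446];TUB=[.5066,-.2747,-.0407];SC=[.5355,-.003,.58]
D=np.diag([-1.,1,-1]); OFF=np.array([-.005,0,.061])
def tcp_of(o,yaw,phi,off=None): # scoop origin -> TCP pose
    S=Ro.from_euler('z',yaw).as_matrix()@Ro.from_euler('y',-phi).as_matrix()
    return np.array(o)+S@(OFF if off is None else off),S@D
def scoop_now(s,off=None):
    S=np.array(s['ee_rot'])@D; return np.array(s['ee_pos'])-S@(OFF if off is None else off),S
def rows(s,T):
    R=np.array(s['ee_rot']);p=np.array(s['ee_pos']);tu=[];dp=[]
    for P,Q in T:
        tu.append([round(float(v),3)+0 for v in Ro.from_matrix(R.T@Q).as_rotvec()]);dp.append([round(float(v),4)+0 for v in R.T@(P-p)])
    print('"turn":',tu,'\n"dp":',dp)
E
python3 - <<'E'
from h import *; from bench import sense
s=sense()
o=W(SC,[0,0,0])[0]
rows(s,[tcp_of(o+[0,0,.12],SC[2],0),tcp_of(o,SC[2],0)])
E
```

```text
"turn": [[0.0, 0.0, -0.9], [0.0, 0.0, -0.9]] 
"dp": [[-0.5062, -0.4634, 0.0503], [-0.5062, -0.4634, 0.1703]]
```

Request:
move_arm(turn=[[0, 0, -0.9], [0, 0, -0.9], [0, 0, -0.9], [0, 0, -0.9], [0, 0, -0.9], [0, 0, -0.9], [0, 0, -0.9], [0, 0, -0.9], [0, 0, -0.9], [0, 0, -0.9]], dp=[[-0.506, -0.463, 0.05], [-0.506, -0.463, 0.05], [-0.506, -0.463, 0.05], [-0.506, -0.463, 0.05], [-0.506, -0.463, 0.05], [-0.506, -0.463, 0.05], [-0.506, -0.463, 0.05], [-0.506, -0.463, 0.05], [-0.506, -0.463, 0.05], [-0.506, -0.463, 0.05]], jaw=[1, 1, 1, 1, 1, 1, 1, 1, 1, 1])

```text
time_s: 2.33
ee_pos: [0.3853, 0.2568, 0.2034]
ee_rot: [[-0.835, -0.55, 0.001], [-0.55, 0.835, 0.0], [-0.001, -0.0, -1.0]]
ft_force: [0.8, 0.5, -0.1]
gripper_width: 0.0853
gripper_force: 0.0
```

```bash
python3 - <<'E'
from h import *; from bench import sense
s=sense();print(s['joints'])
o=W(SC,[0,0,0])[0]
rows(s,[tcp_of(o+[0,0,.12],SC[2],0),tcp_of(o,SC[2],0)])
E
```

```text
[ 4.58803926e-01  3.02742483e-01  1.76725262e+00 -3.78286234e-06
  1.07090939e+00 -1.69431028e+00]
"turn": [[0.0, 0.001, 0.002], [0.0, 0.001, 0.002]] 
"dp": [[0.0225, -0.2996, 0.0224], [0.0226, -0.2996, 0.1424]]
```

Request:
move_arm(turn=[[0, 0, 0], [0, 0, 0], [0, 0, 0], [0, 0, 0], [0, 0, 0], [0, 0, 0], [0, 0, 0], [0, 0, 0], [0, 0, 0]], dp=[[0.0225, -0.2996, 0.0224], [0.0225, -0.2996, 0.0224], [0.0225, -0.2996, 0.0224], [0.0225, -0.2996, 0.0224], [0.0225, -0.2996, 0.0224], [0.0225, -0.2996, 0.0224], [0.0225, -0.2996, 0.0224], [0.0225, -0.2996, 0.0224], [0.0225, -0.2996, 0.0224]], jaw=[1, 1, 1, 1, 1, 1, 1, 1, 1])

```text
time_s: 3.08
ee_pos: [0.5316, -0.0073, 0.1806]
ee_rot: [[-0.838, -0.545, 0.001], [-0.545, 0.838, -0.0], [-0.0, -0.001, -1.0]]
ft_force: [0.0, -0.4, -0.8]
gripper_width: 0.0855
gripper_force: 0.0
```

```bash
python3 - <<'E'
from h import *; from bench import sense
s=sense()
o=W(SC,[0,0,0])[0]
rows(s,[tcp_of(o+[0,0,.12],SC[2],0),tcp_of(o,SC[2],0)])
E
```

```text
"turn": [[-0.001, 0.0, -0.003], [-0.001, 0.0, -0.003]] 
"dp": [[-0.0006, 0.0014, -0.0004], [-0.0006, 0.0015, 0.1196]]
```

Request:
move_arm(turn=[[0, 0, 0], [0, 0, 0], [0, 0, 0], [0, 0, 0], [0, 0, 0], [0, 0, 0], [0, 0, 0], [0, 0, 0], [0, 0, 0], [0, 0, 0]], dp=[[0, 0.001, 0.04], [0, 0.001, 0.08], [0, 0.001, 0.11], [0, 0.001, 0.119], [0, 0.001, 0.119], [0, 0.001, 0.119], [0, 0.001, 0.119], [0, 0.001, 0.119], [0, 0.001, 0.119], [0, 0.001, 0.119]], jaw=[1, 1, 1, 1, -1, -1, -1, -1, -1, -1])

```text
time_s: 3.92
ee_pos: [0.5304, -0.0038, 0.0633]
ee_rot: [[-0.836, -0.548, 0.002], [-0.548, 0.836, -0.0], [-0.002, -0.002, -1.0]]
ft_force: [-1.5, -0.3, 9.8]
gripper_width: 0.0173
gripper_force: 58.2
```

```bash
python3 - <<'E'
from h import *; from bench import *
s=sense();print(s['ft_force'],s['gripper_width'])
f=grab_frame('top');I=f['pixels'][180:270,230:350];cv2.imwrite('pics/gr.png',cv2.resize(I,None,fx=6,fy=6,interpolation=cv2.INTER_CUBIC))
g=grab_frame('side');cv2.imwrite('pics/gr_s.png',cv2.resize(g['pixels'][130:290,220:440],None,fx=3.6,fy=3.6,interpolation=cv2.INTER_CUBIC))
E
```

```text
[-1.50386667 -0.27324963  9.81064388] 0.017255697791681623
```

View pics/gr_s.png

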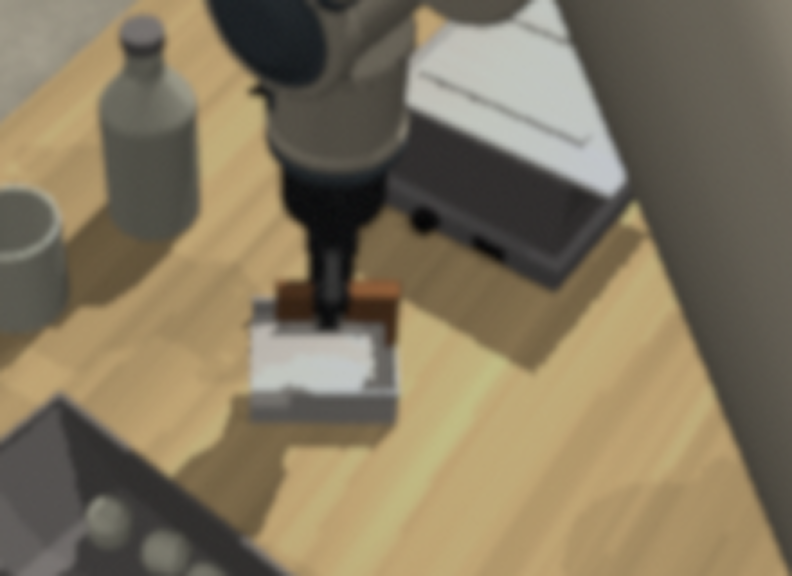

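```bash
sed -i 's/^D=.*/D=np.diag([-1.,1,-1]); OFF=np.array([-.005,0,.0633])/' h.py; python3 - <<'E'
from h import *; from bench import sense
s=sense();o,_=scoop_now(s);print(o)
t0=W(TUB,[-.205,0,.078])[0];print(t0)
y=SC[2];Y=TUB[2]
rows(s,[tcp_of(o+[0,0,.04],y,0),tcp_of([.45,-.03,.09],.4,0),tcp_of([.33,-.09,.09],Y,0),tcp_of(t0,Y,0)])
E
```

```text
[ 5.34815362e-01 -1.02997618e-03 -2.61543927e-05]
[ 0.30176977 -0.2663588   0.078     ]
"turn": [[-0.001, 0.002, 0.0], [-0.001, 0.002, 0.18], [-0.001, 0.002, 0.621], [-0.001, 0.002, 0.621]] 
"dp": [[-0.0002, -0.0002, -0.04], [0.0865, 0.0229, -0.0902], [0.2189, 0.0405, -0.0905], [0.3392, -0.0915, -0.0785]]
```

Request:
move_arm(turn=[[0, 0, 0], [0, 0, 0.09], [0, 0, 0.18], [0, 0, 0.3], [0, 0, 0.42], [0, 0, 0.54], [0, 0, 0.621], [0, 0, 0.621], [0, 0, 0.621], [0, 0, 0.621]], dp=[[0, 0, -0.04], [0.035, 0.01, -0.06], [0.07, 0.02, -0.09], [0.11, 0.03, -0.09], [0.15, 0.035, -0.09], [0.19, 0.04, -0.09], [0.219, 0.04, -0.09], [0.245, 0.012, -0.09], [0.27, -0.016, -0.088], [0.295, -0.044, -0.085]], jaw=[-1, -1, -1, -1, -1, -1, -1, -1, -1, -1])

```text
time_s: 4.85
ee_pos: [0.3063, -0.2039, 0.1477]
ee_rot: [[-0.999, 0.041, 0.001], [0.041, 0.999, -0.001], [-0.002, -0.001, -1.0]]
ft_force: [2.6, -0.2, -1.7]
gripper_width: 0.0172
gripper_force: 59.8
```

```bash
python3 - <<'E'
from h import *; from bench import sense
s=sense();o,_=scoop_now(s);print(o,s['ft_force'])
t0=W(TUB,[-.205,0,.078])[0]
Y=TUB[2]
rows(s,[tcp_of(t0,Y,0),tcp_of(W(TUB,[-.157,0,.078])[0],Y,0)])
E
```

```text
[ 0.31142406 -0.2041672   0.08440997] [ 2.6378157 -0.2409255 -1.6746137]
"turn": [[-0.001, 0.002, 0.0], [-0.001, 0.002, 0.0]] 
"dp": [[0.007, -0.0626, 0.0065], [-0.041, -0.0626, 0.0065]]
```

Request:
move_arm(turn=[[0, 0, 0], [0, 0, 0], [0, 0, 0], [0, 0, 0], [0, 0, 0], [0, 0, 0]], dp=[[0.007, -0.035, 0.0065], [0.007, -0.0626, 0.0065], [0.007, -0.0626, 0.0065], [-0.01, -0.0626, 0.0065], [-0.03, -0.0626, 0.0065], [-0.041, -0.0626, 0.0065]], jaw=[-1, -1, -1, -1, -1, -1])

```text
time_s: 5.35
ee_pos: [0.347, -0.267, 0.1409]
ee_rot: [[-0.999, 0.042, 0.001], [0.042, 0.999, -0.001], [-0.001, -0.001, -1.0]]
ft_force: [0.4, 0.2, -2.1]
gripper_width: 0.0177
gripper_force: 59.7
```

```bash
python3 - <<'E'
from h import *; from bench import *
s=sense();o,_=scoop_now(s);print(o,s['ft_force'])
f=grab_frame('side');I=cv2.resize(f['pixels'],None,fx=4,fy=4,interpolation=cv2.INTER_CUBIC)
cv2.imwrite('pics/ins.png',I[400:1000,1200:2000])
# arc: contact point (wall-top front corner: 55,22) at r=187 from hinge
H=W(TUB,[.085,0,.112])[0]
def pose(th,r=.187,phi=0):
    c=np.array([.085-r*np.cos(th),0,.112+r*np.sin(th)])
    return tcp_of(W(TUB,c-[.055,0,.022])[0],TUB[2],phi)
rows(s,[pose(t) for t in np.arange(0,2.01,.1)])
E
```

```text
[ 0.35206835 -0.26729965  0.07762139] [ 0.41823235  0.16931697 -2.06496194]
"turn": [[-0.001, 0.001, -0.001], [-0.001, 0.001, -0.001], [-0.001, 0.001, -0.001], [-0.001, 0.001, -0.001], [-0.001, 0.001, -0.001], [-0.001, 0.001, -0.001], [-0.001, 0.001, -0.001], [-0.001, 0.001, -0.001], [-0.001, 0.001, -0.001], [-0.001, 0.001, -0.001], [-0.001, 0.001, -0.001], [-0.001, 0.001, -0.001], [-0.001, 0.001, -0.001], [-0.001, 0.001, -0.001], [-0.001, 0.001, -0.001], [-0.001, 0.001, -0.001], [-0.001, 0.001, -0.001], [-0.001, 0.001, -0.001], [-0.001, 0.001, -0.001], [-0.001, 0.001, -0.001], [-0.001, 0.001, -0.001]] 
"dp": [[0.0022, -0.0012, -0.0124], [0.0012, -0.0012, -0.0311], [-0.0016, -0.0012, -0.0495], [-0.0062, -0.0012, -0.0676], [-0.0127, -0.0012, -0.0852], [-0.0208, -0.0013, -0.102], [-0.0306, -0.0013, -0.1179], [-0.0419, -0.0013, -0.1328], [-0.0547, -0.0013, -0.1465], [-0.0688, -0.0013, -0.1588], [-0.084, -0.0013, -0.1696], [-0.1002, -0.0013, -0.1789], [-0.1173, -0.0013, -0.1865], [-0.135, -0.0012, -0.1924], [-0.1533, -0.0012, -0.1965], [-0.1718, -0.0012, -0.1987], [-0.1905, -0.0012, -0.1991], [-0.2091, -0.0012, -0.1976], [-0.2275, -0.0012, -0.1942], [-0.2455, -0.0012, -0.189], [-0.2628, -0.0011, -0.1821]]
```

View pics/ins.png

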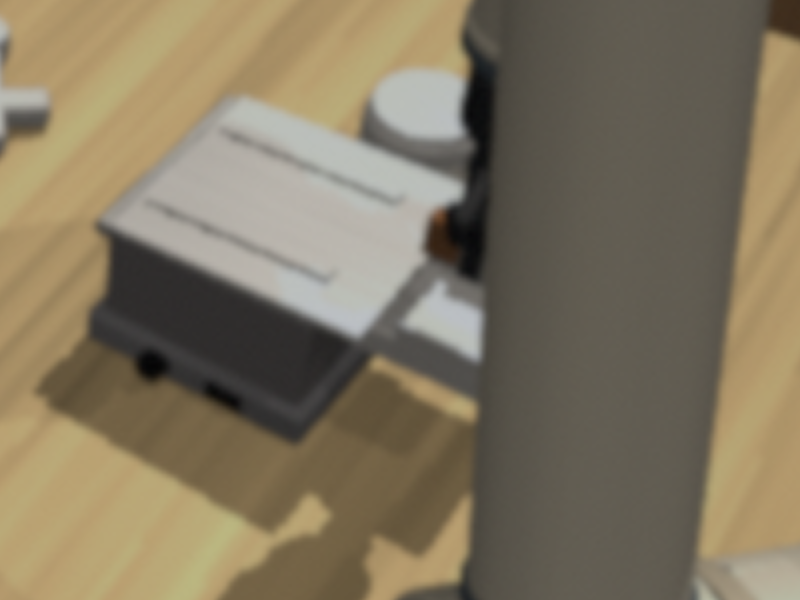

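Request:
move_arm(turn=[[0, 0, 0], [0, 0, 0], [0, 0, 0], [0, 0, 0], [0, 0, 0], [0, 0, 0], [0, 0, 0], [0, 0, 0], [0, 0, 0], [0, 0, 0]], dp=[[0.002, -0.001, -0.012], [0.001, -0.001, -0.022], [0.001, -0.001, -0.031], [-0.002, -0.001, -0.05], [-0.006, -0.001, -0.068], [-0.013, -0.001, -0.085], [-0.021, -0.001, -0.102], [-0.031, -0.001, -0.118], [-0.042, -0.001, -0.133], [-0.055, -0.001, -0.147]], jaw=[-1, -1, -1, -1, -1, -1, -1, -1, -1, -1])

```text
time_s: 6.23
ee_pos: [0.3999, -0.2691, 0.2884]
ee_rot: [[-0.999, 0.04, -0.001], [0.04, 0.999, 0.0], [0.001, 0.0, -1.0]]
ft_force: [-0.4, -1.2, -3.0]
gripper_width: 0.0172
gripper_force: 59.6
```

```bash
python3 - <<'E'
from h import *; from bench import *
s=sense();o,_=scoop_now(s);print(o,s['ft_force'])
f=grab_frame('side');I=cv2.resize(f['pixels'],None,fx=3,fy=3,interpolation=cv2.INTER_CUBIC)
cv2.imwrite('pics/arc1.png',I[200:800,780:1580])
def pose(th,r=.187,phi=0):
    c=np.array([.085-r*np.cos(th),0,.112+r*np.sin(th)])
    return tcp_of(W(TUB,c-[.055,0,.022])[0],TUB[2],phi)
rows(s,[pose(t) for t in np.arange(0.8,2.01,.1)])
E
```

```text
[ 0.40483751 -0.26929041  0.22510971] [-0.4338997  -1.23202831 -2.99990178]
"turn": [[0.0, -0.001, 0.0], [0.0, -0.001, 0.0], [0.0, -0.001, 0.0], [0.0, -0.001, 0.0], [0.0, -0.001, 0.0], [0.0, -0.001, 0.0], [0.0, -0.001, 0.0], [0.0, -0.001, 0.0], [0.0, -0.001, 0.0], [0.0, -0.001, 0.0], [0.0, -0.001, 0.0], [0.0, -0.001, 0.0], [0.0, -0.001, 0.0]] 
"dp": [[-0.0016, -0.0013, 0.001], [-0.0156, -0.0013, -0.0114], [-0.0308, -0.0013, -0.0223], [-0.047, -0.0013, -0.0316], [-0.0641, -0.0013, -0.0392], [-0.0818, -0.0013, -0.0451], [-0.1, -0.0013, -0.0492], [-0.1186, -0.0013, -0.0515], [-0.1373, -0.0013, -0.0519], [-0.1559, -0.0013, -0.0504], [-0.1743, -0.0013, -0.0471], [-0.1923, -0.0013, -0.042], [-0.2097, -0.0013, -0.0351]]
```

View pics/arc1.png

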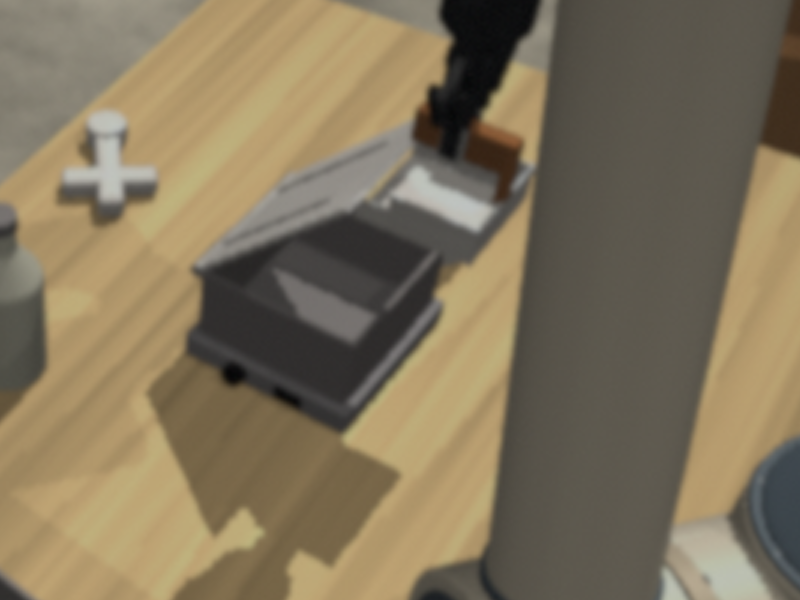

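Request:
move_arm(turn=[[0, 0, 0], [0, 0, 0], [0, 0, 0], [0, 0, 0], [0, 0, 0], [0, 0, 0], [0, 0, 0], [0, 0, 0], [0, 0, 0], [0, 0, 0]], dp=[[-0.016, -0.001, -0.011], [-0.031, -0.001, -0.022], [-0.047, -0.001, -0.032], [-0.064, -0.001, -0.039], [-0.082, -0.001, -0.045], [-0.1, -0.001, -0.049], [-0.119, -0.001, -0.051], [-0.137, -0.001, -0.052], [-0.156, -0.001, -0.05], [-0.174, -0.001, -0.047]], jaw=[-1, -1, -1, -1, -1, -1, -1, -1, -1, -1])

```text
time_s: 7.12
ee_pos: [0.5744, -0.2776, 0.334]
ee_rot: [[-0.999, 0.04, -0.001], [0.04, 0.999, 0.0], [0.001, 0.0, -1.0]]
ft_force: [-1.1, -0.2, -1.3]
gripper_width: 0.0173
gripper_force: 59.8
```

```bash
python3 - <<'E'
from h import *; from bench import *
s=sense();o,_=scoop_now(s);print(o,s['ft_force'],s['joints'])
f=grab_frame('side');I=cv2.resize(f['pixels'],None,fx=3,fy=3,interpolation=cv2.INTER_CUBIC)
cv2.imwrite('pics/arc2.png',I[100:700,680:1480])
print([(d['p'],d['centre']) for d in tip_of('side','cover_edge')][:2])
for t in(1.5,1.7,1.9,2.1,2.2):print(t,proj(f,W(TUB,[.085-.205*np.cos(t),0,.112+.205*np.sin(t)])))
E
```

```text
[ 0.57931326 -0.27779869  0.27072383] [-1.08263246 -0.17369291 -1.31856564] [-5.43598428e-01  4.39596605e-01  1.15582951e+00 -3.38032251e-04
  1.54680078e+00 -2.07411254e+00]
[(0.64, [332.9, 74.7])]
1.5 [[353.29892841  84.29757732]]
1.7 [[340.3067296   79.57541231]]
1.9 [[327.82767172  77.66030324]]
2.1 [[316.46398579  78.50422314]]
2.2 [[311.35429314  79.9010806 ]]
```

View pics/arc2.png

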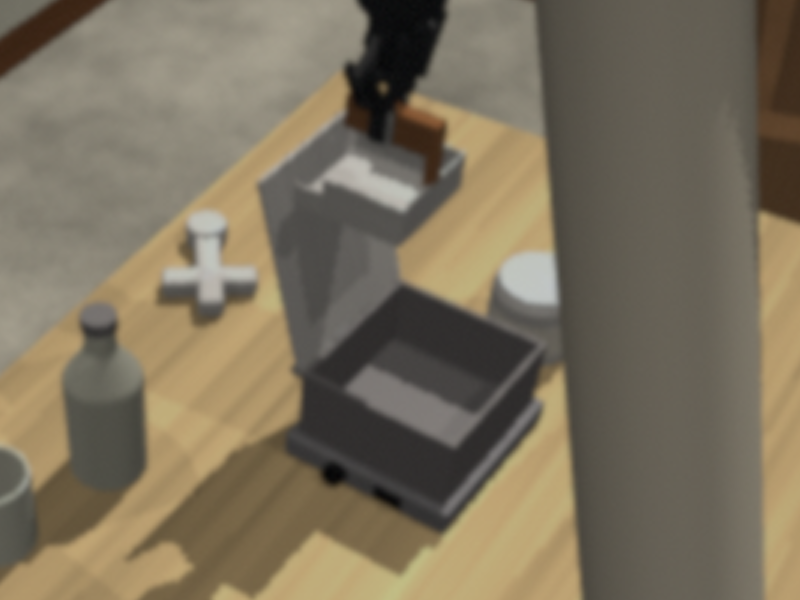

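The lever worked and the cover stands at about 1.85 rad. Next is the bin, so I'll work out the route and the pellet positions.

```bash
python3 - <<'E'
from h import *; from bench import *
s=sense()
f=grab_frame('top')
c,n=np.cos(BIN[2]),np.sin(BIN[2])
for uv in [[202.0,247.3],[182.5,245.1],[206.3,228.1],[207.8,213.6],[178.1,227.8]]:
    d=ray(f,uv,.021)[:2]-BIN[:2];print('pellet in bin',(d@np.array([[c,-n],[n,c]])*1e3).round())
b=W(BIN,[-.099,0,.15])[0];Y=TUB[2]
rows(s,[tcp_of([.5,-.2745,.27],Y,0),tcp_of([.45,0,.22],-.09,0),tcp_of(b,BIN[2],0)])
E
```

```text
pellet in bin [-16. -28.]
pellet in bin [-18.  26.]
pellet in bin [ 37. -32.]
pellet in bin [ 78. -29.]
pellet in bin [27. 45.]
"turn": [[0.001, -0.001, 0.001], [0.001, -0.001, 0.051], [0.001, -0.001, 0.105]] 
"dp": [[0.0802, -0.0001, -0.0004], [0.1409, 0.2724, 0.0499], [0.1998, 0.5368, 0.1202]]
```

Request:
move_arm(turn=[[0, 0, 0], [0, 0, 0], [0, 0, 0.01], [0, 0, 0.02], [0, 0, 0.03], [0, 0, 0.04], [0, 0, 0.05], [0, 0, 0.06], [0, 0, 0.08], [0, 0, 0.1]], dp=[[0.04, 0, 0], [0.08, 0, 0], [0.092, 0.038, 0], [0.1, 0.077, 0.01], [0.11, 0.116, 0.02], [0.119, 0.155, 0.03], [0.128, 0.194, 0.04], [0.137, 0.233, 0.048], [0.145, 0.272, 0.05], [0.154, 0.31, 0.06]], jaw=[-1, -1, -1, -1, -1, -1, -1, -1, -1, -1])

```text
time_s: 8.1
ee_pos: [0.4315, 0.0396, 0.2751]
ee_rot: [[-0.99, 0.142, 0.002], [0.142, 0.99, -0.0], [-0.002, 0.0, -1.0]]
ft_force: [1.2, 0.1, -1.2]
gripper_width: 0.0174
gripper_force: 59.8
```

```bash
python3 - <<'E'
from h import *; from bench import *
s=sense();print(scoop_now(s)[0])
b=W(BIN,[-.099,0,.12])[0]
rows(s,[tcp_of(b,BIN[2],0)])
E
```

```text
[0.43656792 0.03883119 0.21180227]
"turn": [[0.0, 0.002, 0.003]] 
"dp": [[0.067, 0.2202, 0.0917]]
```

Request:
move_arm(turn=[[0, 0, 0], [0, 0, 0], [0, 0, 0], [0, 0, 0], [0, 0, 0], [0, 0, 0], [0, 0, 0], [0, 0, 0]], dp=[[0.011, 0.037, 0.015], [0.022, 0.074, 0.03], [0.033, 0.111, 0.046], [0.044, 0.148, 0.062], [0.055, 0.185, 0.078], [0.067, 0.22, 0.092], [0.067, 0.22, 0.092], [0.067, 0.22, 0.092]], jaw=[-1, -1, -1, -1, -1, -1, -1, -1])

```text
time_s: 8.77
ee_pos: [0.3958, 0.2661, 0.1818]
ee_rot: [[-0.991, 0.137, -0.001], [0.137, 0.991, -0.001], [0.001, -0.001, -1.0]]
ft_force: [0.3, -0.8, -1.6]
gripper_width: 0.0173
gripper_force: 60.1
```

```bash
python3 - <<'E'
from h import *; from bench import *
s=sense();print(scoop_now(s)[0],s['ft_force'])
rows(s,[tcp_of(W(BIN,[-.099,0,z])[0],BIN[2],0) for z in(.12,.08,.006)])
f=grab_frame('top');I=cv2.resize(f['pixels'][170:330,90:300],None,fx=3.5,fy=3.5,interpolation=cv2.INTER_CUBIC)
cv2.imwrite('pics/bin1.png',I)
E
```

```text
[0.400656   0.26533128 0.11853393] [ 0.34817271 -0.76910832 -1.59403833]
"turn": [[-0.001, -0.001, 0.007], [-0.001, -0.001, 0.007], [-0.001, -0.001, 0.007]] 
"dp": [[-0.0006, 0.001, -0.0015], [-0.0006, 0.001, 0.0385], [-0.0007, 0.0011, 0.1125]]
```

View pics/bin1.png

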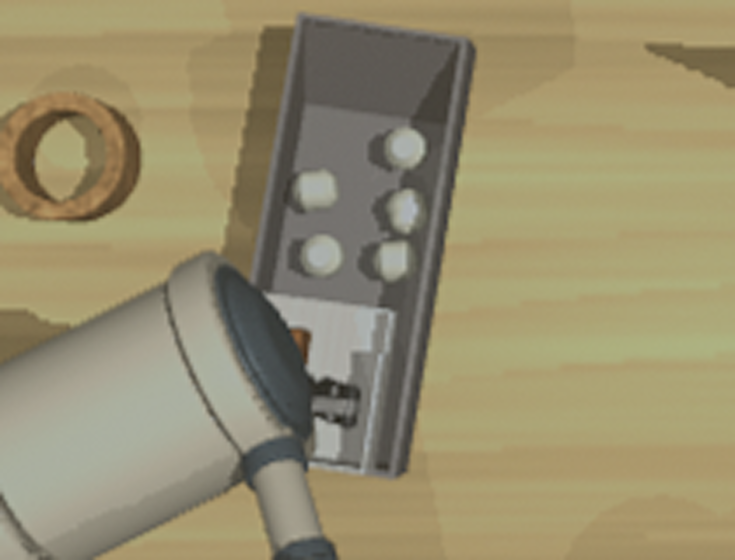

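```bash
python3 - <<'E'
from h import *; from bench import *
f=grab_frame('top')
L=np.array([[170,67,60],[170,-67,60],[-170,-67,60]])/1e3
uv=np.array([[300,14],[474,40],[405,475]])/3.5+[90,170]-.5*(1-1/3.5)
print(((proj(f,W(BIN,L))-uv)).round(2))
print(fit([(f,L,uv)],BIN))
# segment bin wall edges: bright rim? scan scan-lines across bin at local x=0, z=.06
g=cv2.cvtColor(f['pixels'],cv2.COLOR_BGR2HSV)
for x in(-.02,.06,.15):
    P=proj(f,W(BIN,np.array([[x,y,.06] for y in np.arange(-.08,.0801,.002)])))
    S=cv2.remap(g[...,1],P[:,0].astype('f4')[None],P[:,1].astype('f4')[None],1)[0].astype(int)
    gr=np.diff(S);print(x,[(round(-.079+.002*i,3),int(gr[i])) for i in np.argsort(-abs(gr))[:6]])
E
```

```text
[[ 0.48  0.  ]
 [-0.38 -0.5 ]
 [-0.69  1.75]]
(array([ 0.50011365,  0.25121239, -0.13929463]), np.float64(0.723940353158945))
-0.02 [(np.float64(-0.069), -44), (np.float64(0.073), 36), (np.float64(0.071), 24), (np.float64(0.075), 20), (np.float64(-0.071), -15), (np.float64(0.055), 8)]
0.06 [(np.float64(0.071), 35), (np.float64(-0.071), -27), (np.float64(0.073), 26), (np.float64(-0.069), -19), (np.float64(0.075), 13), (np.float64(0.055), 11)]
0.15 [(np.float64(0.073), 40), (np.float64(-0.069), -35), (np.float64(0.071), 28), (np.float64(-0.071), -23), (np.float64(0.069), 15), (np.float64(-0.057), 13)]
```

Request:
move_arm(turn=[[0, 0, 0.006], [0, 0, 0.006], [0, 0, 0.006], [0, 0, 0.006], [0, 0, 0.006], [0, 0, 0.006], [0, 0, 0.006], [0, 0, 0.006]], dp=[[-0.002, 0.001, 0.02], [-0.002, 0.001, 0.04], [-0.002, 0.001, 0.06], [-0.002, 0.001, 0.075], [-0.002, 0.001, 0.09], [-0.002, 0.001, 0.1], [-0.002, 0.001, 0.108], [-0.002, 0.001, 0.1125]], jaw=[-1, -1, -1, -1, -1, -1, -1, -1])

```text
time_s: 9.53
ee_pos: [0.3999, 0.265, 0.0697]
ee_rot: [[-0.989, 0.148, 0.0], [0.148, 0.989, -0.0], [-0.0, -0.0, -1.0]]
ft_force: [0.8, 0.1, -1.8]
gripper_width: 0.0175
gripper_force: 60.0
```

```bash
cat >> h.py <<'E'
def inbin(o): 
    c,n=np.cos(BIN[2]),np.sin(BIN[2]);d=o[:2]-np.array(BIN[:2]);return np.array([c*d[0]+n*d[1],-n*d[0]+c*d[1],o[2]])
E
python3 - <<'E'
from h import *; from bench import *
s=sense();o,S=scoop_now(s);print(inbin(o).round(4),Ro.from_matrix(S).as_euler('zyx'),s['ft_force'],s['ft_torque'])
rows(s,[tcp_of(W(BIN,[x,0,.0055])[0],BIN[2],0) for x in np.linspace(-.09,.045,10)])
E
```

```text
[-0.0953 -0.0015  0.0064] [-1.48416187e-01 -7.10055529e-05 -9.53978866e-05] [ 0.79070863  0.13231213 -1.75238175] [-0.02128378 -0.00407196  0.02937907]
"turn": [[0.0, 0.0, -0.004], [0.0, 0.0, -0.004], [0.0, 0.0, -0.004], [0.0, 0.0, -0.004], [0.0, 0.0, -0.004], [0.0, 0.0, -0.004], [0.0, 0.0, -0.004], [0.0, 0.0, -0.004], [0.0, 0.0, -0.004], [0.0, 0.0, -0.004]] 
"dp": [[-0.0053, 0.0015, 0.0009], [-0.0203, 0.0015, 0.0009], [-0.0353, 0.0016, 0.0009], [-0.0503, 0.0016, 0.0009], [-0.0653, 0.0017, 0.0009], [-0.0803, 0.0017, 0.0009], [-0.0953, 0.0018, 0.0009], [-0.1103, 0.0019, 0.0009], [-0.1253, 0.0019, 0.0009], [-0.1403, 0.002, 0.0009]]
```

Request:
move_arm(turn=[[0, 0, -0.004], [0, 0, -0.004], [0, 0, -0.004], [0, 0, -0.004], [0, 0, -0.004], [0, 0, -0.004], [0, 0, -0.004], [0, 0, -0.004], [0, 0, -0.004], [0, 0, -0.004]], dp=[[-0.006, 0.002, 0.0015], [-0.018, 0.002, 0.0015], [-0.03, 0.002, 0.0015], [-0.043, 0.002, 0.0015], [-0.056, 0.002, 0.0015], [-0.069, 0.002, 0.0015], [-0.082, 0.002, 0.0015], [-0.096, 0.002, 0.0015], [-0.11, 0.002, 0.0015], [-0.124, 0.002, 0.0015]], jaw=[-1, -1, -1, -1, -1, -1, -1, -1, -1, -1])

```text
time_s: 10.37
ee_pos: [0.5244, 0.2495, 0.0688]
ee_rot: [[-0.99, 0.143, 0.0], [0.143, 0.99, 0.0], [-0.0, 0.0, -1.0]]
ft_force: [-1.2, 0.6, -2.9]
gripper_width: 0.0174
gripper_force: 59.9
```

```bash
python3 - <<'E'
from h import *; from bench import *
s=sense();o,S=scoop_now(s);print(inbin(o).round(4),Ro.from_matrix(S).as_euler('zyx'),s['ft_force'])
def lip(x,extra=0): # lip at bin x: heel on floor, lip on ramp
    h=max(0,min(.050,(x-.105)*50/60))+.001
    phi=np.arcsin(h/.112)
    # origin from lip
    return tcp_of(W(BIN,[x-.055*np.cos(phi),.001,.005+h-.055*np.sin(phi)])[0],BIN[2],phi)
rows(s,[lip(x) for x in (.09,.1,.108,.116,.124,.132,.14,.148,.155,.161)])
f=grab_frame('top')
print([(round(d['p'],2),(inbin(ray(f,d['centre'],.025))*1e3).round()) for d in tip_of('top','pellet0')])
cv2.imwrite('pics/sc1.png',cv2.resize(f['pixels'][170:330,90:300],None,fx=3.5,fy=3.5,interpolation=cv2.INTER_CUBIC))
E
```

```text
[0.0301 0.0012 0.0055] [-0.14322006 -0.00047946  0.00024698] [-1.22959592  0.58598996 -2.92960583]
"turn": [[0.0, -0.008, 0.001], [0.0, -0.008, 0.001], [0.0, -0.031, 0.001], [0.0, -0.09, 0.001], [0.0, -0.15, 0.001], [0.0, -0.211, 0.001], [0.0, -0.272, 0.001], [0.001, -0.335, 0.001], [0.001, -0.39, 0.001], [0.001, -0.439, 0.001]] 
"dp": [[-0.0044, -0.0002, 0.0], [-0.0144, -0.0002, 0.0], [-0.021, -0.0002, -0.0011], [-0.0254, -0.0002, -0.004], [-0.0301, -0.0002, -0.0066], [-0.035, -0.0002, -0.009], [-0.0401, -0.0002, -0.0112], [-0.0454, -0.0002, -0.0131], [-0.0503, -0.0002, -0.0145], [-0.0547, -0.0002, -0.0156]]
[(0.66, array([ 60., -21.,  25.])), (0.59, array([104., -37.,  25.])), (0.39, array([ 97., -12.,  25.]))]
```

Request:
move_arm(turn=[[0, -0.008, 0], [0, -0.008, 0], [0, -0.03, 0], [0, -0.09, 0], [0, -0.15, 0], [0, -0.21, 0], [0, -0.27, 0], [0, -0.335, 0], [0, -0.39, 0], [0, -0.42, 0]], dp=[[-0.005, 0, 0], [-0.014, 0, 0], [-0.021, 0, -0.001], [-0.0254, 0, -0.004], [-0.03, 0, -0.0066], [-0.035, 0, -0.009], [-0.04, 0, -0.011], [-0.0454, 0, -0.013], [-0.05, 0, -0.0145], [-0.053, 0, -0.0151]], jaw=[-1, -1, -1, -1, -1, -1, -1, -1, -1, -1])

```text
time_s: 11.3
ee_pos: [0.5742, 0.2433, 0.0841]
ee_rot: [[-0.903, 0.14, 0.407], [0.129, 0.99, -0.056], [-0.411, 0.002, -0.912]]
ft_force: [-4.0, -0.4, 2.6]
gripper_width: 0.0172
gripper_force: 61.0
```

```bash
python3 - <<'E'
from h import *; from bench import *
s=sense();o,S=scoop_now(s);print(inbin(o).round(4),inbin(o+S@[.055,0,0]).round(4),Ro.from_matrix(S).as_euler('zyx'),s['ft_force'])
f=grab_frame('top')
print([(round(d['p'],2),np.round(d['centre'],1),(inbin(ray(f,d['centre'],.035))*1e3).round()) for d in tip_of('top','pellet0')])
g=grab_frame('side')
print([(round(d['p'],2),np.round(d['centre'],1)) for d in tip_of('side','pellet0')])
I=np.hstack([cv2.resize(f['pixels'][170:310,110:250],None,fx=2.85,fy=2.85,interpolation=cv2.INTER_CUBIC),cv2.resize(g['pixels'][230:370,190:330],None,fx=2.85,fy=2.85,interpolation=cv2.INTER_CUBIC)])
cv2.imwrite('pics/sc2.png',I)
E
```

```text
[0.1058 0.0023 0.0284] [0.156  0.0025 0.051 ] [-0.15420352 -0.41900034 -0.06159307] [-3.98837139 -0.44341456  2.59441199]
[(0.62, array([182. , 205.5]), array([89., 42., 35.])), (0.55, array([209.5, 212.7]), array([ 80., -36.,  35.])), (0.49, array([194.9, 207.7]), array([88.,  6., 35.])), (0.34, array([197.2, 200.2]), array([109.,   3.,  35.]))]
[(0.64, array([238.5, 294.1])), (0.63, array([247.7, 282.9])), (0.56, array([252.5, 273.4])), (0.52, array([230.6, 284.4])), (0.42, array([239.1, 274.7])), (0.31, array([267.9, 308. ])), (0.17, array([218.6, 262.1]))]
```

```bash
cat >> h.py <<'E'
def lipT(x,z,phi,y=0): # lip at tub-frame x,z
    return tcp_of(W(TUB,[x-.055*np.cos(phi),y,z-.055*np.sin(phi)])[0],TUB[2],phi)
E
python3 - <<'E'
from h import *; from bench import *
s=sense();o,S=scoop_now(s)
t=lambda x,z,p:tcp_of(W(BIN,[x,.001,z])[0],BIN[2],p)
rows(s,[t(.103,.04,.44),t(.098,.055,.46),t(.09,.075,.48),t(.08,.1,.48),t(.07,.13,.48),t(.055,.16,.48),t(.04,.19,.48),t(.02,.2,.48),t(-.01,.2,.48),t(-.04,.2,.48)])
E
```

```text
"turn": [[0.002, -0.019, 0.002], [0.002, -0.039, 0.002], [0.002, -0.059, 0.002], [0.002, -0.059, 0.002], [0.002, -0.059, 0.002], [0.002, -0.059, 0.002], [0.002, -0.059, 0.002], [0.002, -0.059, 0.002], [0.002, -0.059, 0.002], [0.002, -0.059, 0.002]] 
"dp": [[-0.0007, -0.001, -0.0119], [-0.001, -0.001, -0.0275], [-0.0006, -0.0009, -0.0488], [-0.0017, -0.0009, -0.0757], [-0.0048, -0.0008, -0.1072], [-0.0034, -0.0007, -0.1407], [-0.0019, -0.0006, -0.1742], [0.0122, -0.0006, -0.1915], [0.0396, -0.0005, -0.2038], [0.067, -0.0004, -0.2161]]
```

View pics/sc2.png

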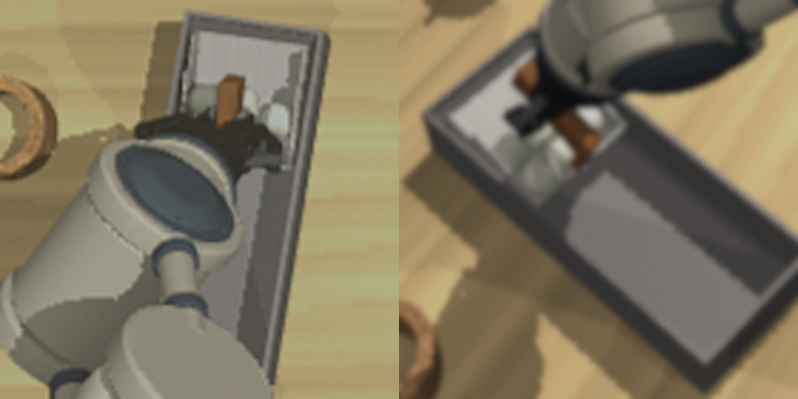

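The pellets sit at the back of the pan (right crop near (540,165)), and the ramp and bin floor look empty. Lifting out.

Request:
move_arm(turn=[[0, -0.02, 0], [0, -0.04, 0], [0, -0.06, 0], [0, -0.06, 0], [0, -0.06, 0], [0, -0.06, 0], [0, -0.06, 0], [0, -0.06, 0], [0, -0.06, 0], [0, -0.06, 0]], dp=[[-0.0005, -0.001, -0.012], [-0.001, -0.001, -0.0275], [-0.0005, -0.001, -0.049], [-0.0015, -0.001, -0.076], [-0.003, -0.001, -0.107], [-0.003, -0.001, -0.14], [-0.002, -0.001, -0.17], [0.01, -0.001, -0.19], [0.036, -0.001, -0.203], [0.066, -0.001, -0.216]], jaw=[-1, -1, -1, -1, -1, -1, -1, -1, -1, -1])

```text
time_s: 12.33
ee_pos: [0.428, 0.2629, 0.2553]
ee_rot: [[-0.877, 0.143, 0.46], [0.128, 0.99, -0.064], [-0.464, 0.003, -0.886]]
ft_force: [-0.6, 2.3, -4.9]
gripper_width: 0.0172
gripper_force: 60.0
```

```bash
python3 - <<'E'
from h import *; from bench import *
s=sense();o,S=scoop_now(s);print(o,s['ft_force'],s['joints'])
f=grab_frame('top');n=[(round(d['p'],2),np.round(d['centre'],1)) for d in tip_of('top','pellet0')]
print(n)
rows(s,[tcp_of([.46,.15,.2],-.12,.48),tcp_of([.42,0,.2],-.08,.48),tcp_of([.4,-.15,.2],-.05,.45),lipT(-.045,.2,.4)])
E
```

```text
[0.46150919 0.25818226 0.20154868] [-0.61579935  2.29714987 -4.89938574] [ 0.65242723  0.1891777   1.89118115 -0.49286985  0.77128794 -0.46693521]
[(0.7, array([156.1, 261.9])), (0.62, array([187.9, 270.4])), (0.41, array([173.6, 271.7]))]
"turn": [[-0.008, 0.003, -0.022], [-0.027, 0.003, -0.058], [-0.04, 0.033, -0.085], [-0.041, 0.083, -0.094]] 
"dp": [[-0.012, -0.1079, 0.0076], [0.0038, -0.2635, -0.0012], [0.0002, -0.4156, -0.0009], [-0.0182, -0.5337, 0.0308]]
```

Request:
move_arm(turn=[[0, 0, 0], [0, 0, -0.01], [-0.005, 0, -0.02], [-0.01, 0, -0.025], [-0.015, 0, -0.035], [-0.02, 0, -0.045], [-0.027, 0, -0.058], [-0.03, 0.01, -0.067], [-0.035, 0.02, -0.075], [-0.04, 0.03, -0.085]], dp=[[-0.003, -0.025, 0.002], [-0.007, -0.06, 0.004], [-0.011, -0.1, 0.006], [-0.008, -0.14, 0.005], [-0.004, -0.18, 0.003], [0, -0.22, 0], [0.003, -0.26, -0.001], [0.003, -0.3, -0.001], [0.001, -0.34, -0.001], [0, -0.38, -0.001]], jaw=[-1, -1, -1, -1, -1, -1, -1, -1, -1, -1])

```text
time_s: 13.27
ee_pos: [0.385, -0.0283, 0.2525]
ee_rot: [[-0.898, 0.058, 0.435], [0.05, 0.998, -0.029], [-0.436, -0.004, -0.9]]
ft_force: [-0.1, -0.2, -4.6]
gripper_width: 0.0169
gripper_force: 60.0
```

```bash
python3 - <<'E'
from h import *; from bench import *
s=sense();o,S=scoop_now(s);print(o,s['ft_force'],s['joints'])
rows(s,[lipT(-.05,.2,.4),lipT(-.05,.16,.3)])
E
```

```text
[ 0.4170085  -0.03038783  0.19768724] [-0.10098819 -0.23607214 -4.55239443] [-0.32859986 -0.06322631  2.17141162  0.19991861  0.60468072 -1.98265007]
"turn": [[-0.011, 0.051, -0.014], [-0.01, 0.151, -0.014]] 
"dp": [[0.0029, -0.2411, 0.0192], [0.0135, -0.2409, 0.0499]]
```

Request:
move_arm(turn=[[0, 0, 0], [0, 0.01, 0], [-0.005, 0.02, 0], [-0.005, 0.03, 0], [-0.01, 0.04, -0.01], [-0.01, 0.05, -0.014], [-0.01, 0.05, -0.014], [-0.01, 0.08, -0.014], [-0.01, 0.12, -0.014], [-0.01, 0.15, -0.014]], dp=[[0, -0.04, 0.003], [0.001, -0.08, 0.006], [0.001, -0.12, 0.01], [0.002, -0.16, 0.013], [0.002, -0.2, 0.016], [0.003, -0.23, 0.019], [0.003, -0.241, 0.019], [0.006, -0.241, 0.03], [0.01, -0.241, 0.04], [0.0135, -0.241, 0.05]], jaw=[-1, -1, -1, -1, -1, -1, -1, -1, -1, -1])

```text
time_s: 14.1
ee_pos: [0.3806, -0.2699, 0.2018]
ee_rot: [[-0.955, 0.044, 0.294], [0.042, 0.999, -0.014], [-0.294, -0.001, -0.956]]
ft_force: [-0.8, 0.2, -3.4]
gripper_width: 0.0172
gripper_force: 60.1
```

```bash
python3 - <<'E'
from h import *; from bench import *
s=sense();o,S=scoop_now(s);print(o,S@[.055,0,0]+o,s['ft_force'],s['joints'])
rows(s,[lipT(-.045,.14,p) for p in(.2,.1,0,-.1,-.2,-.3,-.4,-.5,-.6,-.7)])
f=grab_frame('top');print([(round(d['p'],2),np.round(d['centre'],1)) for d in tip_of('top','pellet0')])
g=grab_frame('side');print([(round(d['p'],2),np.round(d['centre'],1)) for d in tip_of('side','pellet0')])
E
```

```text
[ 0.40395815 -0.27101352  0.14279129] [ 0.45647693 -0.27329897  0.15896395] [-0.80260692  0.18008131 -3.35744817] [-0.90917201  0.22624236  1.95070767  0.31871968  0.7928125  -2.64147304]
"turn": [[-0.002, 0.098, -0.003], [-0.002, 0.198, -0.003], [-0.002, 0.298, -0.003], [-0.001, 0.398, -0.003], [-0.001, 0.498, -0.003], [-0.001, 0.598, -0.003], [-0.001, 0.698, -0.003], [-0.001, 0.798, -0.003], [-0.001, 0.898, -0.003], [0.0, 0.998, -0.003]] 
"dp": [[-0.0058, 0.0004, 0.014], [-0.013, 0.0004, 0.009], [-0.0206, 0.0004, 0.0048], [-0.0286, 0.0004, 0.0013], [-0.0369, 0.0005, -0.0013], [-0.0454, 0.0005, -0.0032], [-0.0541, 0.0005, -0.0041], [-0.0628, 0.0005, -0.0042], [-0.0715, 0.0005, -0.0034], [-0.08, 0.0006, -0.0018]]
[(0.64, array([382.1, 294.2])), (0.51, array([390.9, 283.1])), (0.49, array([410.3, 282.8]))]
[(0.6, array([406.9, 169.2])), (0.53, array([407., 157.])), (0.5, array([420. , 158.3])), (0.42, array([411. , 148.3]))]
```

Request:
move_arm(turn=[[0, 0.1, 0], [0, 0.2, 0], [0, 0.3, 0], [0, 0.4, 0], [0, 0.5, 0], [0, 0.6, 0], [0, 0.7, 0], [0, 0.8, 0], [0, 0.9, 0], [0, 1.0, 0]], dp=[[-0.006, 0, 0.014], [-0.013, 0, 0.009], [-0.021, 0, 0.005], [-0.029, 0, 0.001], [-0.037, 0, -0.001], [-0.045, 0, -0.003], [-0.054, 0, -0.004], [-0.063, 0, -0.004], [-0.0715, 0, -0.003], [-0.08, 0, -0.002]], jaw=[-1, -1, -1, -1, -1, -1, -1, -1, -1, -1])

```text
time_s: 15.13
ee_pos: [0.4577, -0.2718, 0.2291]
ee_rot: [[-0.764, 0.042, -0.644], [0.032, 0.999, 0.027], [0.645, 0.001, -0.764]]
ft_force: [-0.6, -2.0, -1.4]
gripper_width: 0.017
gripper_force: 60.5
```

Request:
move_arm(turn=[[0, 0, 0], [0, 0, 0], [0, 0.05, 0], [0, 0.05, 0], [0, 0.05, 0], [0, 0.05, 0]], dp=[[0, 0, 0], [0, 0, 0], [-0.003, 0, 0], [-0.003, 0, 0], [-0.003, 0, 0], [-0.003, 0, 0]], jaw=[-1, -1, -1, -1, -1, -1])

```text
time_s: 15.63
ee_pos: [0.4587, -0.2722, 0.2268]
ee_rot: [[-0.733, 0.042, -0.678], [0.031, 0.999, 0.029], [0.679, 0.0, -0.734]]
ft_force: [-0.2, -0.2, -1.6]
gripper_width: 0.0169
gripper_force: 60.4
```

```bash
python3 - <<'E'
from h import *; from bench import *
s=sense();o,S=scoop_now(s);print(o,S@[.055,0,0]+o,s['ft_force'],s['joints'])
f=grab_frame('top');print([(round(d['p'],2),np.round(d['centre'],1),(ray(f,d['centre'],.05)-[TUB[0],TUB[1],0]).round(3)) for d in tip_of('top','pellet0')])
g=grab_frame('side');print([(round(d['p'],2),np.round(d['centre'],1),(ray(g,d['centre'],.05)-[TUB[0],TUB[1],0]).round(3)) for d in tip_of('side','pellet0')])
print(tip_of('side','cover_edge')[:2])
rows(s,[lipT(-.06,.17,-.7),lipT(-.08,.2,-.5),lipT(-.10,.22,-.3),lipT(-.14,.22,-.1),lipT(-.18,.22,0)])
E
```

```text
[ 0.41937766 -0.27056638  0.17692812] [ 0.45971761 -0.27227265  0.13958141] [-0.2140151 -0.204635  -1.6085974] [-0.47024068  0.74467719  1.11490853 -0.30996013  1.96402221 -2.01603845]
[(0.5, array([420.4, 167.4]), array([ 0.188, -0.098,  0.05 ]))]
[(0.66, array([359.7, 159. ]), array([ 0.031, -0.023,  0.05 ])), (0.56, array([343.5, 162. ]), array([0.066, 0.016, 0.05 ])), (0.56, array([358. , 146.5]), array([ 0.063, -0.071,  0.05 ])), (0.49, array([352.7, 156.9]), array([ 0.053, -0.019,  0.05 ]))]
[]
"turn": [[0.001, -0.046, -0.001], [0.001, -0.246, -0.001], [0.001, -0.446, -0.001], [0.001, -0.646, -0.001], [0.001, -0.746, -0.002]] 
"dp": [[0.0331, -0.0005, -0.0106], [0.0789, -0.0006, -0.0054], [0.115, -0.0007, 0.0091], [0.1489, -0.0007, 0.0531], [0.1793, -0.0008, 0.0889]]
```

Request:
move_arm(turn=[[0, -0.05, 0], [0, -0.15, 0], [0, -0.25, 0], [0, -0.35, 0], [0, -0.45, 0], [0, -0.55, 0], [0, -0.65, 0], [0, -0.75, 0]], dp=[[0.033, 0, -0.01], [0.056, 0, -0.008], [0.079, 0, -0.005], [0.097, 0, 0.002], [0.115, 0, 0.009], [0.132, 0, 0.03], [0.149, 0, 0.053], [0.179, 0, 0.089]], jaw=[-1, -1, -1, -1, -1, -1, -1, -1])

```text
time_s: 16.55
ee_pos: [0.2794, -0.2646, 0.285]
ee_rot: [[-0.999, 0.041, -0.011], [0.041, 0.999, -0.001], [0.011, -0.001, -1.0]]
ft_force: [-1.1, -2.7, -1.3]
gripper_width: 0.0171
gripper_force: 60.4
```

```bash
python3 - <<'E'
from h import *; from bench import *
s=sense();o,S=scoop_now(s);print(o,s['ft_force'])
f=grab_frame('top');print([(round(d['p'],2),np.round(d['centre'],1),(ray(f,d['centre'],.05)-[TUB[0],TUB[1],0]).round(3)) for d in tip_of('top','pellet0')])
g=grab_frame('side');print([(round(d['p'],2),np.round(d['centre'],1),(ray(g,d['centre'],.05)-[TUB[0],TUB[1],0]).round(3)) for d in tip_of('side','pellet0')])
print([(d['p'],d['centre']) for d in tip_of('side','cover_edge')[:2]])
for u,v in [(420,167)]: print(f['pixels'][v-4:v+5:2,u-4:u+5:2].mean(2).round())
a=cv2.resize(f['pixels'][130:290,330:470],(400,457),interpolation=cv2.INTER_CUBIC);b=cv2.resize(g['pixels'][80:240,300:440],(400,457),interpolation=cv2.INTER_CUBIC)
cv2.imwrite('pics/fin.png',np.hstack([a,b]))
E
```

```text
[ 0.28369641 -0.26482482  0.22165588] [-1.13460692 -2.65375579 -1.25778246]
[(0.62, array([409.8, 216.2]), array([ 0.054, -0.065,  0.05 ])), (0.6, array([373.9, 215.5]), array([0.056, 0.032, 0.05 ])), (0.59, array([359. , 213.1]), array([0.063, 0.073, 0.05 ])), (0.56, array([390.4, 216.7]), array([ 0.053, -0.012,  0.05 ])), (0.43, array([394.8, 226.4]), array([ 0.027, -0.023,  0.05 ]))]
[(0.6, array([358.8, 159. ]), array([ 0.033, -0.022,  0.05 ])), (0.45, array([353.5, 156.2]), array([ 0.053, -0.024,  0.05 ])), (0.43, array([342.8, 160.3]), array([0.071, 0.011, 0.05 ]))]
[(0.93, [331.1, 77.4])]
[[172. 175. 175. 168. 168.]
 [144. 152. 155. 164. 171.]
 [111. 112. 110. 109. 102.]
 [111. 112. 112. 110. 111.]
 [112. 112. 112. 112. 111.]]
```

View pics/fin.png

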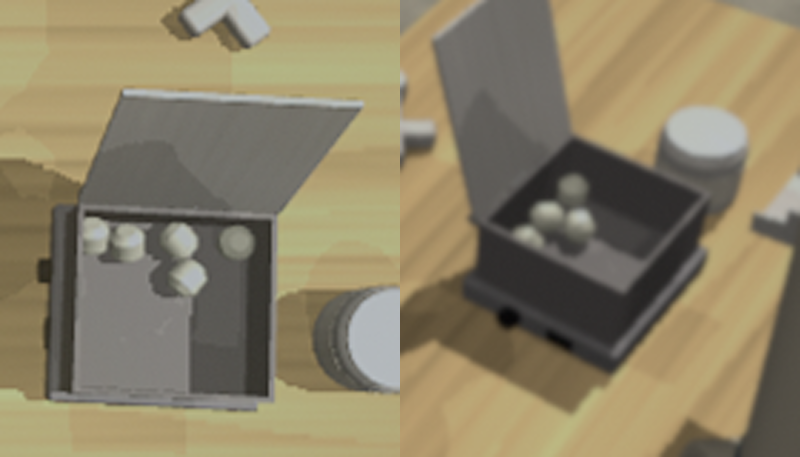

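All five pellets are in the tub (left crop, row ≈240 and (188,277)), and the cover stands open. Now I'll set the scoop down in the clear middle of the bench.

```bash
python3 - <<'E'
from h import *; from bench import *
s=sense()
rows(s,[tcp_of([.46,0,.06],0,0)])
E
```

```text
"turn": [[0.002, -0.017, -0.043]] 
"dp": [[-0.1665, 0.2724, 0.1593]]
```

Request:
move_arm(turn=[[0, 0, 0], [0, -0.01, -0.01], [0, -0.015, -0.02], [0, -0.017, -0.03], [0, -0.017, -0.04], [0, -0.017, -0.043], [0, -0.017, -0.043], [0, -0.017, -0.043], [0, -0.017, -0.043], [0, -0.017, -0.043]], dp=[[-0.02, 0.033, 0], [-0.04, 0.066, 0.01], [-0.06, 0.1, 0.03], [-0.08, 0.133, 0.05], [-0.1, 0.165, 0.07], [-0.12, 0.197, 0.095], [-0.14, 0.229, 0.12], [-0.16, 0.26, 0.145], [-0.1665, 0.272, 0.159], [-0.1665, 0.272, 0.159]], jaw=[-1, -1, -1, -1, -1, -1, -1, -1, -1, -1])

```text
time_s: 17.63
ee_pos: [0.4566, 0.0051, 0.1194]
ee_rot: [[-1.0, -0.007, -0.004], [-0.007, 1.0, 0.004], [0.004, 0.004, -1.0]]
ft_force: [-2.4, -0.2, -1.4]
gripper_width: 0.0174
gripper_force: 60.4
```

```bash
python3 - <<'E'
from h import *; from bench import *
s=sense();print(scoop_now(s)[0])
rows(s,[tcp_of([.46,0,0],0,0)])
E
```

```text
[0.46135071 0.00538672 0.05608518]
"turn": [[0.004, -0.004, 0.007]] 
"dp": [[0.0014, -0.0053, 0.0561]]
```

Request:
move_arm(turn=[[0, 0, 0], [0, 0, 0], [0, 0, 0], [0, 0, 0], [0, 0, 0], [0, 0, 0], [0, 0, 0]], dp=[[0, 0, 0], [0, 0, 0.015], [0, 0, 0.03], [0, 0, 0.042], [0, 0, 0.05], [0, 0, 0.054], [0, 0, 0.056]], jaw=[-1, -1, -1, -1, -1, -1, -1])

```text
time_s: 18.22
ee_pos: [0.4549, 0.0004, 0.0672]
ee_rot: [[-1.0, -0.002, -0.001], [-0.002, 1.0, 0.003], [0.001, 0.003, -1.0]]
ft_force: [0.2, -0.3, -1.8]
gripper_width: 0.0178
gripper_force: 60.6
```

```bash
python3 - <<'E'
from h import *; from bench import *
s=sense();o,S=scoop_now(s);print(o,S[2],s['ft_force'],s['ft_torque'])
E
```

```text
[0.45984799 0.00056652 0.00390475] [-6.64549010e-04  2.63248464e-03  9.99996314e-01] [ 0.22850662 -0.29450369 -1.80987582] [-0.02707216  0.02107601 -0.0227705 ]
```

Another 4 mm down, then release.

Request:
move_arm(turn=[[0, 0, 0], [0, 0, 0], [0, 0, 0], [0, 0, 0]], dp=[[0, 0, 0.002], [0, 0, 0.004], [0, 0, 0.0045], [0, 0, 0.0045]], jaw=[-1, -1, -1, -1])

```text
time_s: 18.55
ee_pos: [0.4537, 0.0005, 0.0636]
ee_rot: [[-1.0, -0.002, -0.002], [-0.002, 1.0, 0.003], [0.002, 0.003, -1.0]]
ft_force: [-10.2, -0.5, 20.0]
gripper_width: 0.0173
gripper_force: 64.6
```

```bash
python3 - <<'E'
from h import *; from bench import *
s=sense();o,S=scoop_now(s);print(o,s['ft_force'])
E
```

```text
[4.58580324e-01 7.12322933e-04 3.19925538e-04] [-10.1653485   -0.54583187  20.00040335]
```

Request:
move_arm(turn=[[0, 0, 0], [0, 0, 0], [0, 0, 0], [0, 0, 0], [0, 0, 0], [0, 0, 0], [0, 0, 0], [0, 0, 0], [0, 0, 0], [0, 0, 0]], dp=[[0, 0, -0.001], [0, 0, -0.001], [0, 0, -0.001], [0, 0, -0.001], [0, 0, -0.001], [0, 0, -0.001], [0, 0, -0.02], [0, 0, -0.05], [0, 0, -0.09], [0, 0, -0.13]], jaw=[-1, 0.6, 0.6, 0.6, 0.6, 0.6, 0.6, 0.6, 0.6, 0.6])

```text
time_s: 19.38
ee_pos: [0.4539, 0.0003, 0.1939]
ee_rot: [[-1.0, -0.002, -0.003], [-0.002, 1.0, 0.003], [0.003, 0.003, -1.0]]
ft_force: [1.5, -0.6, -0.4]
gripper_width: 0.0681
gripper_force: 0.0
```

Request:
move_arm(turn=[[0, 0, 0], [0, 0, 0], [0, 0, 0], [0, 0, 0]], dp=[[0.03, 0, -0.03], [0.05, 0, -0.06], [0.06, 0, -0.08], [0.06, 0, -0.08]], jaw=[0.6, 0.6, 0.6, 0.6])

```text
time_s: 19.72
ee_pos: [0.3943, -0.0001, 0.2762]
ee_rot: [[-1.0, -0.002, 0.004], [-0.002, 1.0, 0.002], [-0.004, 0.002, -1.0]]
ft_force: [2.1, -0.1, 0.1]
gripper_width: 0.0681
gripper_force: 0.0
```

```bash
python3 - <<'E'
from h import *; from bench import *
s=sense();print(s['ft_force'],s['gripper_width'])
f=grab_frame('top');g=grab_frame('side')
L=np.array([[-5,0,80],[55,0,0],[0,0,2.5]])/1e3
for c,F in(('top',f),('side',g)):
    print(c,proj(F,W([.4586,.0007,0],L)).round(1).tolist(),[[np.round(d['centre'],1).tolist() for d in tip_of(c,n)[:1]] for n in('scoop_grip','scoop_lip','scoop_pan')])
print(len(tip_of('top','pellet0')),tip_of('side','cover_edge')[:1])
E
```

```text
[ 2.06324213 -0.12827085  0.09750378] 0.06805554998693382
top [[284.3, 256.3], [284.0, 234.9], [284.1, 254.7]] [[[283.7, 254.2]], [[281.4, 235.7]], [[283.1, 254.3]]]
side [[334.3, 227.2], [314.0, 235.8], [330.9, 244.1]] [[[335.0, 227.2]], [[313.0, 237.8]], []]
5 [{'centre': [328.7, 76.1], 'p': 0.8}]
```

The scoop stands flat where it was placed, all five pellets are detected in the tub and the cover is open, so I'm handing in.

```bash
python3 -c "
from bench import job_done
print(job_done())"
```

```text
the job is handed in; nothing more can be done
None
```

The job is handed in (no verdict was returned): the cover was levered open to about 1.85 rad and left open, all five pellets were tipped into the tub in one go, and the scoop is flat on the bench with the gripper clear at 19.7 s on the robot clock.

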